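# Post a used capsule through the spring flap of the capsule bin

### The job

A used tea capsule stands on the ledge of the steel capsule bin. Push the bin's sloping self-closing flap inwards with one fingertip and, while that finger holds it open, push the round capsule along its lane with the other finger so that it drops into the bin; do not use the capsule to shove the flap, and do not pick it up. Then draw back so that the flap closes, and leave the square tin and everything else where it stands.

Things in the scene. Friction and masses are not known exactly. Their poses are not given: they have to be found in the camera images.
- bin: Fixed brushed-steel capsule bin, 220 mm (x) by 240 mm (y). Origin: on the work surface, mid-width, below the inner edge of its ledge. +x points from the ledge into the bin (away from the robot, yaw within 0.25 rad), +y left, z up. Its ledge is a flat top at height 90 mm, from x = -110 to x = 0, open at its near end and sides. Nothing stands above ledge and flap: fingers can come from above
- lane_left (a point): Middle of the left lane, on the ledge at bin x = -55, y = +60 mm. Each lane is 41 mm wide, straight along the bin's x, between two slippery white plastic ribs 3 mm wide and 6 mm high that guide the capsule; the ledge between the two lanes is bare over 73 mm
- lane_right (a point): Middle of the right lane, on the ledge at bin x = -55, y = -60 mm; like the left one
- flap_hinge (a point): Mid-point of the flap's hinge line, which runs along the bin's y at bin x = 75 mm, height 135 mm. Behind it, from x = 78 mm, an oak roof strip 141 mm high. Clear side cheeks at y = +-118 mm rise to 135 mm. Below the flap is the well, x = 0 to 106 mm, floor at height 5 mm
- flap (a joint): Flap angle, rad: 0 shut, grows as pushed inwards, stop 1.2. Aluminium plate 3 mm thick, 226 mm wide, across both lanes. Shut, it slopes from the hinge down towards the robot to the ledge's inner edge, 30 degrees from level; its lower part swings down and inwards, vertical at 1.05. A spring shuts it: 1 to 1.5 N at the lower edge, about 8 N at 0.8 rad for a finger 35 mm below the hinge
- capsule_center (a point): Centre (half-way up) of the used tea capsule: upright aluminium cylinder 36 mm in diameter, 28 mm high, about 30 g, paper disc on top, in one of the lanes. Its front meets the shut flap when its centre reaches bin x = -16 mm; it drops once its centre is 10 to 20 mm past x = 0. A fingertip 8 mm above the ledge whose front has reached bin x = 66 mm holds the flap at about 0.8 rad, enough for the capsule
- tin_center (a point): Centre of a square steel tin, 34 by 34 by 47 mm high, standing on the ledge in the other lane: to be left alone
- caddy: Latched steel tea caddy 83 by 83 by 104 mm, right of the bin, origin under its centre: leave alone
- coaster: Round oak coaster 94 mm in diameter, 9 mm thick, left of the bin, origin under its centre: leave alone

How it is judged:
By the outcome, as a careful person would: the job done as asked, in the order asked, and still so for the second after the job is handed in, with the robot touching nothing.
It also fails if it takes over 35 s, if anything falls off the work surface, if the arm or the gripper's body presses on something with over 40 N, if the wrist force passes 120 N, or if a joint passes its speed limit or range.

### The arm

A 6-joint arm with a two-finger parallel gripper is mounted at the origin on the work surface. World frame = base frame: x ahead of the robot, y to its left, z up, the work surface at z = 0. Lengths are in m, angles in rad, forces in N, time in s.
With the tool pointing down it reaches from about 0.325 to 0.775 m from the base axis. Payload 9.3 kg.
Tool frame: the origin (TCP) lies midway between the tips of the shut fingers; the grasp point (between the pads) lies 19 mm behind it (hold_point_z is the distance from the TCP to the grasp point, in m); z points along the fingers, y is the line along which they close (so a half turn about z gives the same grasp; the last joint's range is limited). The gripper opens to 85 mm and grips with 20 to 120 N. Pads are 22 mm wide; open, the fingers measure 114 mm over their backs; the gripper's body (76 mm by 85 mm) begins 54 mm behind the grasp point. The pads swing forward as they close: fully open they stand 13 mm farther back than shut.
Start: joints at [0.996, 0.259, 0.021, 1.334, 0, 1.418], TCP at [0.225, 0.502, 0.231] pointing down, gripper open.
Joint ranges: [-3.04, 3.04], [-0.91, 1.82], [-1.04, 1.36], [-1.92, 1.95], [-1.52, 1.45], [-3.14, 3.14]. Speed limits (rad/s): [2.22, 2.22, 2.79, 3.14, 3.14, 3.14].

### API

Orientations are given as a unit quaternion [w, x, y, z].
In Python, from plant import get_obs, read_camera, camera_params, hand_in, boxes_of, cut_out, hold_point_z gives the robot as it stands.
- The arm moves only by the shell command python3 -m jog 'ROWS' [FORCE]. ROWS is JSON, one flat list of numbers, 7 for each row, row after row: the shift along the tool's x, y, z in m, then the turn, a rotation vector about the tool's x, y, z in rad, then the closure, from -1 (fully open) to 1 (shut). A call has 1 to 5 rows; each row shifts and turns the commanded pose from where the row before left it, along the tool's axes as they then stand; what a row does not reach is not made up. A row lasts 1/10 s, in which the tool goes at most 50 mm and 8.59 degrees, less where a joint would pass 70% of its speed; a pose out of reach is approached as far as the arm can. A call with a gripper value outside its range is refused whole. The fingers move at their own pace and stop on an object; FORCE is the grip in N (left out, the last holds). Time passes only in rows, so rows that do not move let the fingers close. It gives the time, the measured TCP pose, the force, the opening and the grip force at its end, in the units of the state.
- get_obs(): the state, without advancing time (a new reading comes with each control period).
- read_camera(name): name is "side" or "top"; returns (picture, depth): 480x640x3 uint8, red, green, blue; 480x640 float32, m along the optical axis (not along the pixel's ray), 0 where there is no reading.
- camera_params(name): a dict with "mtx" (3x3 intrinsics, pixels), "R" (3x3) and "t" (3): a world point X has camera coordinates R X + t. Camera axes: x right, y down, z forward; pixel columns grow to the right and rows downward; lengths in m; the calibration is good to about 2 mm. A picture is of the moment at which its call begins. camera_params takes no time and is no camera call.
- hand_in(): hands the job in; it is judged then, once.
Trained networks look in the newest picture that a camera, given by its name, has taken for a name from the list of things; names that differ only in an ending like _2 or _b are one class to them, and where a whole thing is asked for, a point or a joint stands for the part that bears it (a point fixed in the world has none). Each returns a list of dicts, best first, with "p" (0 to 1); they miss things now and then, are a little off and sometimes report something else, mostly with a low value. They report only what shows in the picture. A call takes as long as a camera call.
- boxes_of(name, camera): "location" ([x, y, z] in m, in world coordinates, good to about 4 mm: the middle of the surface that is visible of it).
- cut_out(name, camera): "mask" (480x640 bool, what is visible of it).
The state is a dict: "clock": time; "q": joint angles; "joint_velocities": joint speeds; "tau": joint torques, N m; "tcp_pos": TCP position; "tool_rot": TCP orientation; "ft_force": force on the tool from outside, world axes, zero at the start; "wrist_torque": the same for the moment, N m; "opening": finger opening in m; "gripper_force": force on a finger pad.
Only numpy, scipy, OpenCV 4.12 (cv2) and the standard library are available. Lean on these libraries where they do the work, as an engineer would, in place of code of your own. Each camera call takes 0.05 s, during which the arm holds its last target. There are 200 camera calls.

## Working session

There is one attempt and no reset: what is moved stays moved. The work goes in short steps, Python scripts to look and compute and a shell command to move; the robot and the scene stay as the last step left them, time stands still between calls to the robot, and variables do not carry over. Pictures are saved under pics/ and viewed, at most 10 in all, crops included, and the job is handed in when it is done.

```bash
mkdir -p pics; ls; cat > h.py <<'E'
import numpy as np, cv2
from plant import *
def pts(cam, depth, mask):
    P=camera_params(cam); v,u=np.nonzero(mask&(depth>0)); z=depth[v,u]
    K=np.array(P["mtx"]); c=np.stack([(u-K[0,2])/K[0,0]*z,(v-K[1,2])/K[1,1]*z,z],1)
    return (c-np.array(P["t"]))@np.array(P["R"])
E
python3 - <<'E'
from h import *
o=get_obs(); print(o["clock"],o["tcp_pos"],o["tool_rot"],o["opening"],hold_point_z)
ims=[]
for c in("top","side"):
    im,d=read_camera(c); np.savez(c,im=im,d=d); cv2.imwrite(f"pics/{c}0.png",im[:,:,::-1])
    for n in("capsule_center","tin_center","bin","flap","caddy","coaster"):
        for b in boxes_of(n,c)[:2]: print(c,n,np.round(b["location"],4),round(b["p"],2))
E
```

```text
pics
0.0 [0.22501391 0.50155574 0.23068389] [-2.34256904e-04  2.09342661e-01  9.77842127e-01 -6.08202480e-04] 0.08524525516886824 0.0187
top capsule_center [0.464  0.0443 0.1202] 0.79
top tin_center [ 0.4585 -0.0725  0.1347] 0.81
top bin [ 0.5342 -0.0302  0.1061] 0.9
top bin [ 0.5622 -0.0332  0.1169] 0.4
top flap [ 0.5613 -0.0345  0.1156] 0.58
top caddy [ 0.5097 -0.2207  0.1042] 0.72
top coaster [0.5343 0.1707 0.0088] 0.7
side capsule_center [0.4647 0.0496 0.1185] 0.95
side tin_center [ 0.4563 -0.06    0.1341] 0.97
side bin [0.5398 0.0168 0.0885] 0.67
side flap [ 0.5564 -0.0288  0.1199] 0.9
side flap [0.5301 0.1748 0.0053] 0.22
side caddy [ 0.5042 -0.2231  0.1037] 0.69
side coaster [0.5307 0.1761 0.0107] 0.79
```

View pics/top0.png

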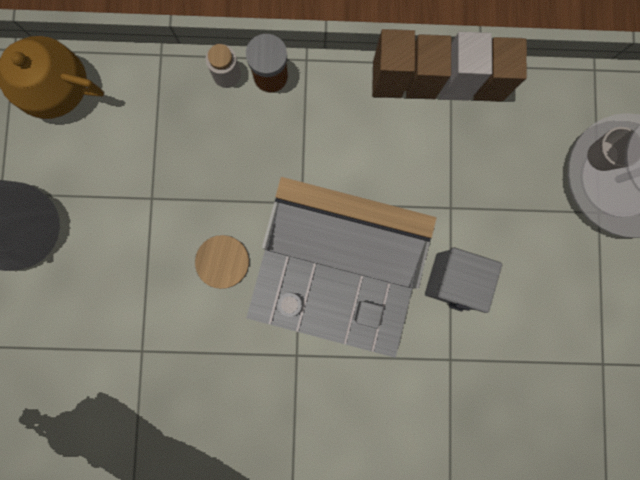

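View pics/side0.png

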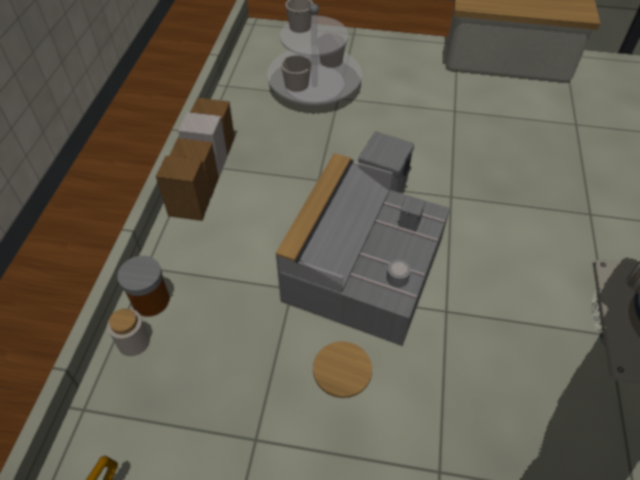

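The top view shows the capsule at about (289,304) in the left lane and the tin at (370,314) in the right lane, with the bin yawed clockwise by about 0.2 rad. The side view agrees: capsule (399,271), tin (411,212). Next I'll fit the bin frame from depth.

```bash
python3 - <<'E'
from h import *
for cam in("top","side"):
    f=np.load(cam+".npz"); im,d=f["im"],f["d"]
    X=pts(cam,d,np.ones(d.shape,bool))
    near=(abs(X[:,0]-.53)<.2)&(abs(X[:,1]+.03)<.2)
    L=X[near&(abs(X[:,2]-.091)<.004)]; S=X[near&(X[:,2]>.138)&(X[:,2]<.145)&(X[:,0]>.55)]
    for n,A in(("ledge",L),("strip",S)):
        r=cv2.minAreaRect((A[:,:2]*1000).astype(np.float32)); print(cam,n,len(A),np.median(A[:,2]).round(4),r); print(cv2.boxPoints(r).round(0).tolist())
    # ribs: bright pixels on ledge; capsule top
    v,u=np.nonzero(d>0); g=im[v,u].min(1)
    C=X[near&(abs(X[:,2]-.118)<.004)&(np.hypot(X[:,0]-.464,X[:,1]-.046)<.025)]
    print("caps",len(C),cv2.minEnclosingCircle((C[:,:2]*1000).astype(np.float32)),C.mean(0))
    T=X[near&(abs(X[:,2]-.137)<.004)&(np.hypot(X[:,0]-.4575,X[:,1]+.067)<.035)]
    print("tin",len(T),cv2.minAreaRect((T[:,:2]*1000).astype(np.float32)))
    W=X[near&(X[:,2]>.088)&(X[:,2]<.1)&(X[:,0]<.54)&(g>150)]
    # rib lateral coordinates for yaw candidates
    best=max(np.arange(-.27,-.13,.005),key=lambda a:np.sort(np.histogram(-np.sin(a)*W[:,0]+np.cos(a)*W[:,1],np.arange(-.2,.2,.002))[0])[-8:].sum())
    h,e=np.histogram(-np.sin(best)*W[:,0]+np.cos(best)*W[:,1],np.arange(-.2,.2,.002)); print("yaw",best,[(round(x,3),int(k)) for x,k in zip(e+.001,h) if k>12])
E
```

```text
top ledge 8905 0.0888 ((485.0545654296875, -61.64704895019531), (332.38043212890625, 180.88381958007812), 82.65380096435547)
[[374.0, -215.0], [554.0, -238.0], [596.0, 92.0], [417.0, 115.0]]
top strip 2994 0.1395 ((609.070068359375, -49.68833923339844), (239.86538696289062, 37.633304595947266), 76.6037368774414)
[[563.0, -162.0], [600.0, -171.0], [655.0, 63.0], [619.0, 71.0]]
caps 439 ((463.2142639160156, 44.703792572021484), 17.828758239746094) [0.4631118  0.04468632 0.11683473]
tin 523 ((452.7469787597656, -73.95757293701172), (33.88093185424805, 33.75746154785156), 76.83451843261719)
yaw -0.235 [(np.float64(0.055), 26), (np.float64(0.131), 51), (np.float64(0.175), 63), (np.float64(0.177), 17)]
side ledge 6603 0.0904 ((513.36181640625, -67.10444641113281), (324.9051208496094, 219.1361846923828), 77.00016784667969)
[[370.0, -201.0], [584.0, -250.0], [657.0, 67.0], [443.0, 116.0]]
side strip 2353 0.1411 ((581.2199096679688, -42.1796875), (242.73944091796875, 105.708740234375), 78.46913146972656)
[[505.0, -151.0], [609.0, -172.0], [657.0, 66.0], [554.0, 87.0]]
caps 369 ((465.7205810546875, 45.58314895629883), 19.322345733642578) [0.46667131 0.04698022 0.11835249]
tin 341 ((456.2668151855469, -72.61918640136719), (36.9313850402832, 34.471717834472656), 75.43279266357422)
yaw -0.27 []
```

```bash
python3 -m jog '[0.05,0,0,0,0,0.1,-1, 0.05,0,0,0,0,0.1,-0.6, 0,0,0,0,0,0.1,-0.6, 0,0,0,0,0,0.1,-0.6, 0,0,0,0,0,0.1,-0.6]' 20
```

```text
clock: 1.2
tcp_pos: [0.1355, 0.5474, 0.2312]
tool_rot: [0.0, 0.446, 0.895, -0.0]
ft_force: [-0.0, -0.5, 0.2]
opening: 0.0684
gripper_force: 0.0
```

Bin frame: origin about (0.5205, -0.0285), yaw -0.234. The capsule is at bin (-72, 59). I'll move over the lane with the tool's y along the bin's x, so the trailing finger goes behind the capsule and the leading finger in front of it.

```bash
python3 -m jog '[-0.048,-0.003,0,0,0,0.1467,-0.6, -0.048,0.004,0,0,0,0.1467,-0.6, -0.047,0.011,0,0,0,0.1467,-0.6, -0.045,0.0175,0,0,0,0.1467,-0.6, -0.042,0.024,0,0,0,0.1467,-0.6]'; python3 -m jog '[-0.038,0.030,0,0,0,0.1467,-0.6, -0.033,0.035,0,0,0,0,-0.6, -0.033,0.035,0,0,0,0,-0.6, -0.033,0.035,0,0,0,0,-0.6, -0.033,0.035,0,0,0,0,-0.6]'; cat >> h.py <<'E'
O=np.array([.5205,-.0285]); YAW=-.234; ex=np.array([np.cos(YAW),np.sin(YAW)]); ey=np.array([-ex[1],ex[0]])
def binxy(p): d=np.asarray(p)[...,:2]-O; return np.stack([d@ex,d@ey],-1)
def st():
    o=get_obs(); w,x,y,z=o["tool_rot"]; ty=np.array([2*(x*y-w*z),1-2*(x*x+z*z)])
    print("bin TCP mm",(binxy(o["tcp_pos"])*1000).round(1),"z",o["tcp_pos"][2].round(4),"yaw err",round(YAW-np.arctan2(ty[1],ty[0]),4),"open",round(o["opening"],4),"F",np.round(o["ft_force"],1),"t",o["clock"])
E
python3 -c "from h import *; st()"
```

```text
clock: 1.7
tcp_pos: [0.2696, 0.3444, 0.2314]
tool_rot: [0.0, 0.738, 0.675, 0.0]
ft_force: [2.0, 0.2, 0.5]
opening: 0.0684
gripper_force: 0.0
clock: 2.2
tcp_pos: [0.4026, 0.1431, 0.2316]
tool_rot: [0.0, 0.784, 0.621, 0.0]
ft_force: [1.3, 0.7, -0.2]
opening: 0.0684
gripper_force: 0.0
bin TCP mm [-154.5  139.6] z 0.2316 yaw err -0.0027 open 0.0684 F [ 1.3  0.7 -0.2] t 2.2
```

```bash
python3 -m jog '[-0.032,0.032,0.02,0,0,0,-0.6, -0.032,0.032,0.03,0,0,0,-0.6, -0.014,0.015,0.02,0,0,0,-0.6, 0,0,0,0,0,0,-0.6, 0,0,0,0,0,0,-0.6]'; python3 - <<'E'
from h import *
st()
im,d=read_camera("side"); np.savez("s1",im=im,d=d); a=im[150:350,250:500]
im2,d2=read_camera("top"); np.savez("t1",im=im2,d=d2); b=im2[170:370,225:475]
cv2.imwrite("pics/a1.png",cv2.resize(np.vstack([a]),None,fx=3,fy=3)[:,:,::-1])
X=pts("side",d,np.ones(d.shape,bool)); o=get_obs()["tcp_pos"]
n=(np.hypot(X[:,0]-o[0],X[:,1]-o[1])<.075)&(X[:,2]>.143)&(X[:,2]<.185); G=X[n]
B=binxy(G)*1000
for s,nm in((B[:,0]>-72,"lead"),(B[:,0]<=-72,"trail")):
    if s.sum(): print(nm,s.sum(),"zmin",np.percentile(G[s,2],[1,5]).round(4),"x",np.percentile(B[s,0],[2,50,98]).round(1),"y",np.percentile(B[s,1],[2,98]).round(1))
for b_ in boxes_of("capsule_center","side")[:1]: print(b_, binxy(b_["location"]))
E
```

```text
clock: 2.7
tcp_pos: [0.4587, 0.0539, 0.1637]
tool_rot: [-0.0, 0.784, 0.62, -0.0]
ft_force: [-0.9, 0.4, 0.0]
opening: 0.0681
gripper_force: 0.0
bin TCP mm [-79.2  65.8] z 0.1637 yaw err -0.0016 open 0.0681 F [-0.9  0.4  0. ] t 2.7
lead 51 zmin [0.1718 0.1726] x [-43.6 -41.8 -30.9] y [56.5 77.7]
trail 37 zmin [0.1735 0.1751] x [-124.9 -117.7 -112.2] y [68.8 78.2]
{'location': [0.4628, 0.0497, 0.1179], 'p': 0.73} [-0.07425975  0.06268987]
```

View pics/a1.png

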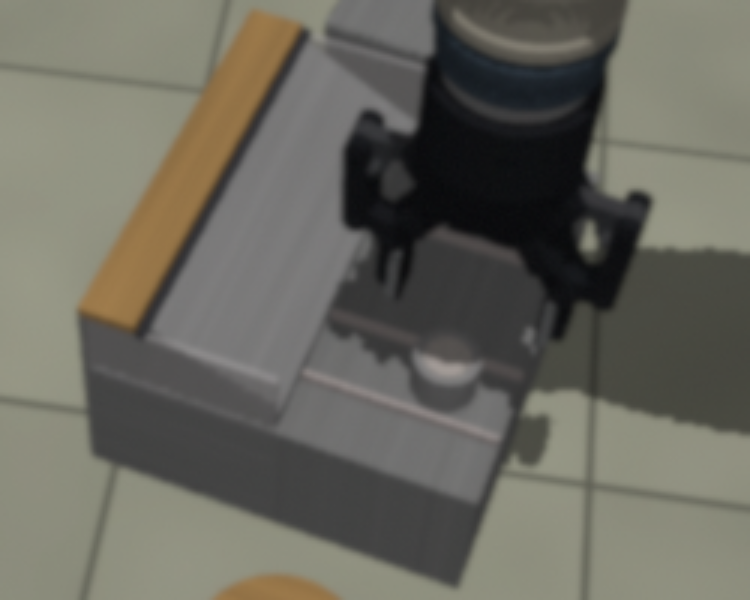

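The crop shows the gripper straddling the capsule (445,370), with fingertips at about (400,295) and (560,335). The outer knuckles bulge outwards higher up, so I'll measure their profile against the roof strip.

```bash
python3 - <<'E'
from h import *
st()
for c in("side","top"):
    im,d=read_camera(c); X=pts(c,d,np.ones(d.shape,bool)); o=get_obs()["tcp_pos"]
    B=(binxy(X)-binxy(o))*1000; z=(X[:,2]-o[2])*1000
    for lo in range(4,100,6):
        s=(abs(B).max(1)<95)&(z>=lo)&(z<lo+6)&(abs(B[:,1])<50)&(im[d>0].max(1)<90)
        if s.sum()>3: print(c,lo,s.sum(),np.percentile(B[s,0],[1,99]).round(0),np.percentile(B[s,1],[1,99]).round(0), "leadmin", np.round(B[s&(B[:,0]>0),0].min(initial=99)))
E
```

```text
bin TCP mm [-79.2  66.8] z 0.1647 yaw err -0.0041 open 0.0684 F [0.  0.  0.6] t 2.85
side 4 4 [-37.  36.] [-6.  5.] leadmin 36.0
side 10 33 [-43.  47.] [-8. 13.] leadmin 36.0
side 16 55 [-46.  49.] [-5. 13.] leadmin 36.0
side 22 60 [-46.  49.] [-10.  12.] leadmin 36.0
side 28 54 [-46.  49.] [-6. 12.] leadmin 36.0
side 34 57 [-46.  49.] [-5. 13.] leadmin 36.0
side 40 44 [-46.  44.] [ 1. 13.] leadmin 35.0
side 46 45 [-56.  56.] [ 5. 14.] leadmin 36.0
side 52 137 [-62.  64.] [-9. 15.] leadmin 36.0
side 58 309 [-62.  66.] [-10.  14.] leadmin 32.0
side 64 125 [-64.  67.] [-11.  16.] leadmin 27.0
side 70 220 [-64.  66.] [-12.  18.] leadmin 1.0
side 76 217 [-64.  65.] [-5. 19.] leadmin 1.0
side 82 178 [-65.  67.] [ 7. 19.] leadmin 0.0
side 88 157 [-65.  68.] [ 4. 20.] leadmin 1.0
side 94 261 [-65.  67.] [ 3. 20.] leadmin 0.0
top 94 30 [50. 55.] [-8. 10.] leadmin 50.0
```

The knuckles start about 40 mm above the fingertips and stick out about 18 mm past the finger back. At 98 mm tip height they would meet the 141 mm roof strip, so I'll run with the tips about 16 mm above the ledge (TCP z about 0.098) instead.

```bash
python3 -m jog '[-0.0035,0.0035,0,0,0,0,-0.6, -0.0035,0.0035,0.01,0,0,0,-0.6, 0,0,0.02,0,0,0,-0.6, 0,0,0.02,0,0,0,-0.6, 0,0,0.017,0,0,0,-0.6]';  python3 -m jog '[0,0,0,0,0,0,-0.6, 0,0,0,0,0,0,-0.6]'; python3 - <<'E'
from h import *
st()
im,d=read_camera("side"); cv2.imwrite("pics/a2.png",cv2.resize(im[150:350,250:500],None,fx=3,fy=3)[:,:,::-1])
E
```

```text
clock: 3.45
tcp_pos: [0.4639, 0.0453, 0.0952]
tool_rot: [-0.0, 0.784, 0.621, -0.0]
ft_force: [-0.4, 0.6, 0.4]
opening: 0.0687
gripper_force: 0.0
clock: 3.65
tcp_pos: [0.4642, 0.0454, 0.0966]
tool_rot: [-0.0, 0.784, 0.621, -0.0]
ft_force: [1.0, -0.6, 1.0]
opening: 0.0681
gripper_force: 0.0
bin TCP mm [-71.9  58.9] z 0.0966 yaw err -0.0027 open 0.0681 F [ 1.  -0.6  1. ] t 3.65
```

View pics/a2.png

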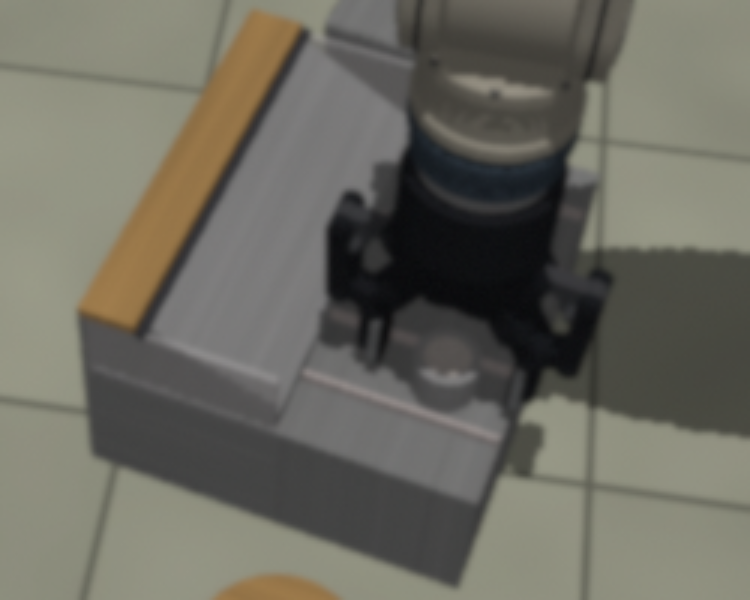

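The fingertips at crop (372,360) and (525,390) straddle the capsule at (445,370), and the flap is shut. I'll advance along the lane.

```bash
python3 -m jog '[0,0.010,-0.001,0,0,0,-0.6, 0,0.012,-0.0005,0,0,0,-0.6, 0,0.012,0,0,0,0,-0.6, 0,0.012,0,0,0,0,-0.6, 0,0.012,0,0,0,0,-0.6]'; python3 -m jog '[0,0.010,0,0,0,0,-0.6, 0,0.004,0,0,0,0,-0.6, 0,0,0,0,0,0,-0.6]'; python3 - <<'E'
from h import *
st()
im,d=read_camera("side"); cv2.imwrite("pics/a3.png",cv2.resize(im[150:350,250:500],None,fx=3,fy=3)[:,:,::-1])
X=pts("side",d,np.ones(d.shape,bool)); B=binxy(X)*1000
s=(abs(B[:,1]-60)<24)&(X[:,2]>.11)&(X[:,2]<.124)&(im[d>0].min(1)>110)&(B[:,0]<30)&(B[:,0]>-110)
print("caps",s.sum(),B[s].mean(0),B[s,0].min(),B[s,0].max()) if s.sum() else 0
s=(B[:,1]<110)&(B[:,1]>-110)&(B[:,0]>5)&(B[:,0]<70)&(X[:,2]<.136)&(abs(B[:,1]-60)>35)
print("flap slope",np.polyfit(B[s,0],X[s,2]*1000,1))
E
```

```text
clock: 4.2
tcp_pos: [0.5216, 0.032, 0.098]
tool_rot: [-0.0, 0.784, 0.621, -0.0]
ft_force: [-2.7, 1.1, 0.7]
opening: 0.0681
gripper_force: 1.3
clock: 4.5
tcp_pos: [0.5345, 0.0289, 0.0979]
tool_rot: [-0.0, 0.784, 0.621, -0.0]
ft_force: [-1.1, -0.1, 2.9]
opening: 0.0682
gripper_force: 1.6
bin TCP mm [ 0.3 59.1] z 0.0979 yaw err -0.0026 open 0.0682 F [-1.1 -0.1  2.9] t 4.5
caps 67 [-16.62517781  69.37124811] -27.31903268283358 -5.838708302223732
flap slope [1.9044581  3.10081718]
```

View pics/a3.png

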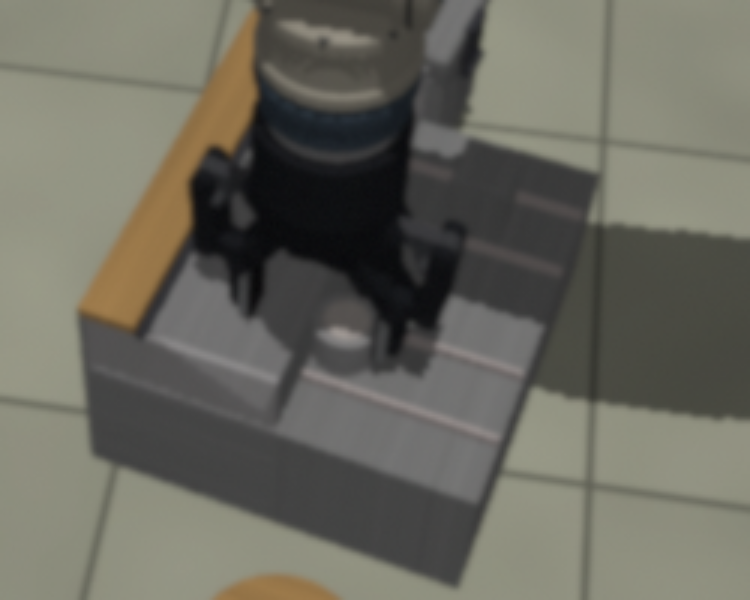

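The flap is opening and the capsule at crop (345,330) rides against the trailing finger; the knuckle clears the roof strip so far. I'll go on to the holding position in small steps.

```bash
python3 -m jog '[0,0.006,0,0,0,0,-0.6, 0,0.005,0,0,0,0,-0.6, 0,0,0,0,0,0,-0.6]'; python3 -m jog '[0,0.004,0,0,0,0,-0.6, 0,0.003,0,0,0,0,-0.6, 0,0,0,0,0,0,-0.6, 0,0,0,0,0,0,-0.6]'; python3 - <<'E'
from h import *
st()
im,d=read_camera("side"); cv2.imwrite("pics/a4.png",cv2.resize(im[150:350,250:500],None,fx=3,fy=3)[:,:,::-1])
X=pts("side",d,np.ones(d.shape,bool)); B=binxy(X)*1000; z=X[:,2]*1000
print("knuckle over strip zmin",np.percentile(z[(B[:,0]>74)&(B[:,0]<95)&(abs(B[:,1]-60)<20)&(im[d>0].max(1)<70)&(z>136)],[0,5,50]))
s=(abs(B[:,1]-60)<24)&(z>110)&(z<124)&(im[d>0].min(1)>110)&(B[:,0]<40)&(B[:,0]>-60)
if s.sum(): print("caps",s.sum(),B[s,0].min(),B[s,0].max())
for lo in range(60,136,12):
    s=(B[:,1]>88)&(B[:,1]<110)&(z>lo)&(z<lo+12)&(B[:,0]>3)&(B[:,0]<80)
    if s.sum(): print(lo,s.sum(),np.percentile(B[s,0],[5,50,95]).round(1))
E
```

```text
clock: 4.85
tcp_pos: [0.5442, 0.0268, 0.0979]
tool_rot: [-0.001, 0.784, 0.621, -0.001]
ft_force: [-4.9, 1.7, 2.5]
opening: 0.0683
gripper_force: 3.0
clock: 5.25
tcp_pos: [0.5493, 0.0256, 0.0973]
tool_rot: [-0.002, 0.784, 0.621, -0.002]
ft_force: [-10.2, 2.1, -1.0]
opening: 0.0686
gripper_force: 4.4
bin TCP mm [15.4 59.3] z 0.0973 yaw err -0.0032 open 0.0686 F [-10.2   2.1  -1. ] t 5.25
knuckle over strip zmin [136.18993268 137.6462511  189.2930893 ]
caps 22 0.4250951484812119 14.414852866074082
84 2 [53.3 54.  54.7]
96 22 [54.9 58.2 61.2]
108 52 [60.9 64.3 67.8]
120 71 [67.4 70.3 73.8]
132 72 [72.8 76.  79.8]
```

View pics/a4.png

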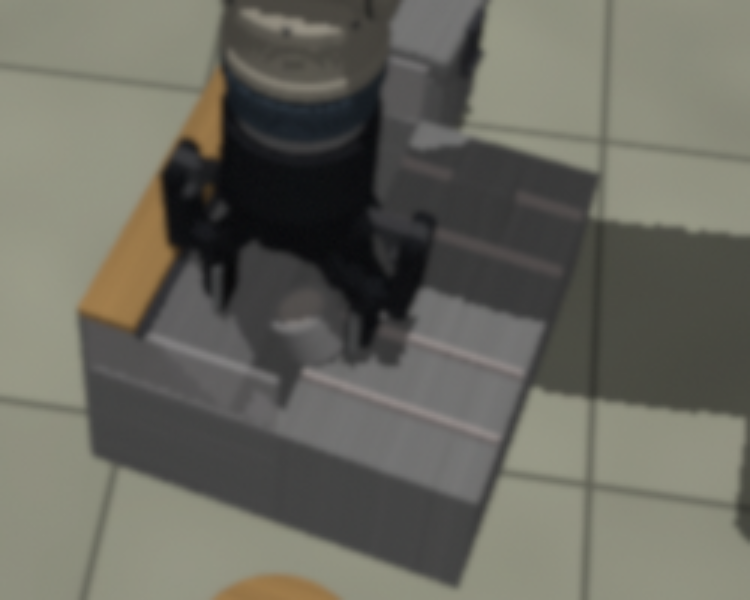

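The flap is at about 0.65 rad and the force is 10 N. I'll lift slightly to keep the knuckle clear of the strip, then push a little further.

```bash
python3 -m jog '[0,0,-0.003,0,0,0,-0.6, 0,0,0,0,0,0,-0.6]'; python3 -m jog '[0,0.003,0,0,0,0,-0.6, 0,0.002,0,0,0,0,-0.6, 0,0,0,0,0,0,-0.6]'; python3 - <<'E'
from h import *
st()
im,d=read_camera("side"); st()
X=pts("side",d,np.ones(d.shape,bool)); B=binxy(X)*1000; z=X[:,2]*1000
s=(B[:,1]>88)&(B[:,1]<110)&(z>90)&(z<130)&(B[:,0]>3)&(B[:,0]<80)
k=np.polyfit(z[s],B[s,0],1); print("flap angle",np.arctan2(1,k[0])-np.pi/6)
s=(abs(B[:,1]-60)<24)&(z>95)&(z<130)&(im[d>0].min(1)>100)&(B[:,0]<48)&(B[:,0]>-60)
if s.sum(): print("caps",s.sum(),np.c_[B[s],z[s]][::6].round(0).tolist())
E
```

```text
clock: 5.5
tcp_pos: [0.5499, 0.0254, 0.1008]
tool_rot: [-0.001, 0.784, 0.621, -0.001]
ft_force: [-7.3, 1.8, 1.1]
opening: 0.0682
gripper_force: 3.8
clock: 5.8
tcp_pos: [0.5528, 0.0247, 0.0996]
tool_rot: [-0.003, 0.784, 0.621, -0.003]
ft_force: [-14.3, 2.5, -2.1]
opening: 0.0683
gripper_force: 6.2
bin TCP mm [19.1 59.3] z 0.0996 yaw err -0.0034 open 0.0683 F [-14.3   2.5  -2.1] t 5.8
bin TCP mm [19.  59.3] z 0.0996 yaw err -0.0035 open 0.0683 F [-13.2   4.3  -1.9] t 5.85
flap angle 0.6731405905645472
caps 62 [[-41.0, 40.0, 98.0], [-46.0, 41.0, 98.0], [-56.0, 39.0, 96.0], [-1.0, 83.0, 95.0], [-9.0, 83.0, 97.0], [-20.0, 83.0, 97.0], [-27.0, 83.0, 96.0], [-36.0, 83.0, 96.0], [-45.0, 84.0, 96.0], [-51.0, 83.0, 97.0], [-58.0, 82.0, 95.0]]
```

```bash
python3 - <<'E'
from h import *
im,d=read_camera("side"); im2,_=read_camera("top"); st()
cv2.imwrite("pics/a5.png",np.hstack([cv2.resize(im[190:290,270:370],(400,400),interpolation=3),cv2.resize(im2[200:340,240:380],(400,400),interpolation=3)])[:,:,::-1])
for c in("side","top"):
    for b in boxes_of("capsule_center",c)[:2]: print(c,binxy(b["location"]).round(3),b["location"][2],b["p"])
E
```

```text
bin TCP mm [19.  59.2] z 0.0996 yaw err -0.0034 open 0.068 F [-14.    3.1  -3.1] t 5.95
side [0.013 0.057] 0.0401 0.66
side [-0.024  0.076] 0.0877 0.47
```

View pics/a5.png

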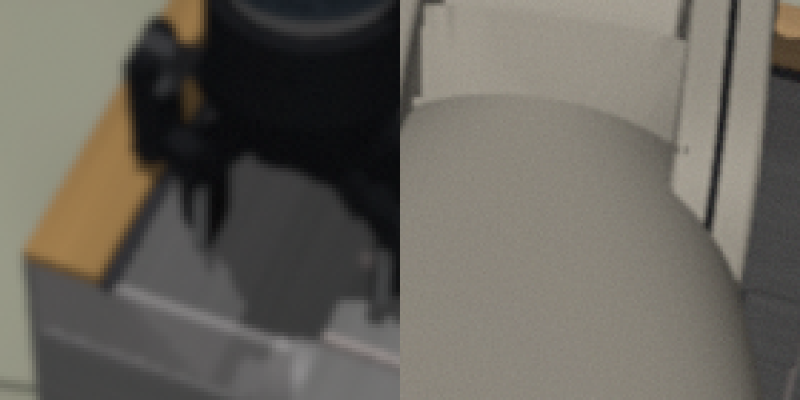

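The capsule has left the ledge and the network finds it inside the well at z about 0.04; the flap is still held open by the leading finger. Now I'll draw back along the lane.

```bash
python3 -m jog '[0,-0.010,0,0,0,0,-0.6, 0,-0.015,0,0,0,0,-0.6, 0,-0.015,0,0,0,0,-0.6, 0,-0.015,0,0,0,0,-0.6, 0,-0.015,0,0,0,0,-0.6]'; python3 -m jog '[0,-0.015,0,0,0,0,-0.6, 0,-0.015,0,0,0,0,-0.6, 0,0,-0.02,0,0,0,-0.6, 0,0,-0.04,0,0,0,-0.6, 0,0,-0.04,0,0,0,-0.6]';python3 -m jog '[0,-0.03,-0.02,0,0,0,-0.6, 0,-0.04,-0.02,0,0,0,-0.6, 0,-0.04,0,0,0,0,-0.6, 0,0,0,0,0,0,-0.6, 0,0,0,0,0,0,-0.6]'; python3 - <<'E'
from h import *
st()
im,d=read_camera("side"); im2,d2=read_camera("top")
cv2.imwrite("pics/a6.png",np.hstack([cv2.resize(im[140:350,250:460],(400,400),interpolation=3),cv2.resize(im2[170:370,235:435],(400,400),interpolation=3)])[:,:,::-1])
for c,i,dd in(("side",im,d),("top",im2,d2)):
    X=pts(c,dd,np.ones(d.shape,bool)); B=binxy(X)*1000; z=X[:,2]*1000
    s=(abs(B[:,1])<100)&(B[:,0]>8)&(B[:,0]<66)&(z>60)&(z<150); k=np.polyfit(B[s,0],z[s],1); print(c,"flap",s.sum(),np.arctan(k[0])-np.pi/6)
    for n in("capsule_center","tin_center","caddy","coaster"):
        for b in boxes_of(n,c)[:1]: print(c,n,np.round(b["location"],4),round(b["p"],2))
E
```

```text
clock: 6.55
tcp_pos: [0.4883, 0.0399, 0.1015]
tool_rot: [0.001, 0.784, 0.621, 0.0]
ft_force: [-0.8, 1.0, 0.3]
opening: 0.0687
gripper_force: 0.0
clock: 7.05
tcp_pos: [0.459, 0.0468, 0.2025]
tool_rot: [0.0, 0.784, 0.621, -0.0]
ft_force: [2.2, -0.6, 0.6]
opening: 0.0685
gripper_force: 0.0
clock: 7.55
tcp_pos: [0.3522, 0.0721, 0.2419]
tool_rot: [0.001, 0.784, 0.621, 0.001]
ft_force: [0.7, 0.2, -0.2]
opening: 0.0681
gripper_force: 0.0
bin TCP mm [-187.    58.8] z 0.2419 yaw err -0.0034 open 0.0681 F [ 0.7  0.2 -0.2] t 7.55
side flap 3713 -0.004011103657408532
side tin_center [ 0.4549 -0.0603  0.134 ] 0.62
side caddy [ 0.4985 -0.2216  0.1051] 0.98
side coaster [0.5338 0.1741 0.0105] 0.94
top flap 5201 -0.006447928821549764
top tin_center [ 0.4567 -0.0716  0.1335] 0.77
top caddy [ 0.5071 -0.2213  0.1072] 0.9
top coaster [0.5333 0.1704 0.0084] 0.87
```

View pics/a6.png

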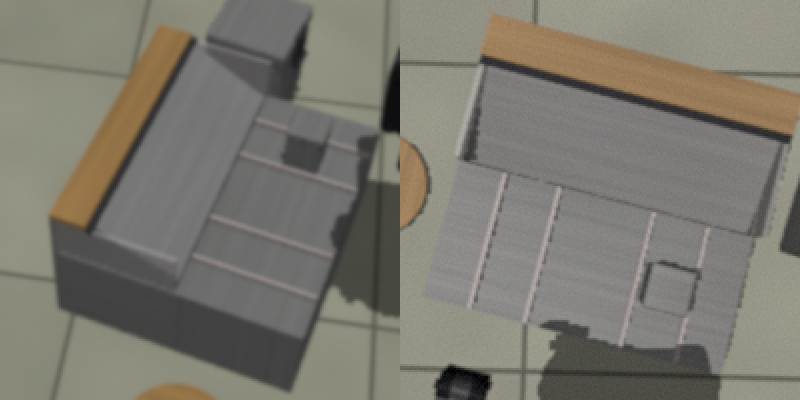

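The flap is shut (measured angle about 0), the left lane is empty, the tin at (668,287) hasn't moved, and the robot is clear. I'll hand in.

```bash
python3 -c "from plant import hand_in; print(hand_in())"
```

```text
the job is handed in; nothing more can be done
None
```

The capsule was pushed into the bin while the other finger held the flap at about 0.67 rad (a little under the suggested 0.8); the flap is shut again, the tin, caddy and coaster stand where they were, and the job was handed in at about 8 s.

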